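# Close the cream tub with its push-seal lid

### The arm

A 7-joint arm with a two-finger parallel gripper is mounted at the origin on a cart in front of the work surface, level with it; the furniture and walls round the work are solid. World frame = base frame: x ahead of the robot, y to its left, z up, the work surface at z = 0. Lengths are in m, angles in rad, forces in N, time in s.
With the tool pointing down it reaches from about 0.425 to 1.025 m from the base axis. Payload 3.6 kg.
Tool frame: the origin (TCP) lies at the very end of the fingers, on their centre line; the grasp point (between the pads) lies 19 mm behind it; z points along the fingers, y is the line along which they close (so a half turn about z gives the same grasp; the last joint's range is limited). The gripper opens to 85 mm and grips with 20 to 120 N. Pads are 22 mm wide; open, the fingers measure 114 mm over their backs; the gripper's body (76 mm by 85 mm) begins 54 mm behind the grasp point. The pads swing forward as they close: fully open they stand 13 mm farther back than shut.
Start: joints at [1.23, 0.591, 0.048, 1.609, -0.033, 0.943, -0.034], TCP at [0.178, -0.703, 0.231] pointing down, gripper open.
Joint ranges: [-2.69, 2.69], [-0.47, 2.24], [-1.27, 1.36], [0.19, 2.51], [-1.53, 4.68], [0.08, 2.07], [-3.09, 3.09]. Speed limits (rad/s): [2.57, 2.57, 3.14, 3.14, 3.14, 3.14, 3.14].

### API

Orientations are given as a rotation vector (axis times angle).
In Python, from plant import r, vision, workorder, nets gives the robot as it stands.
- The arm moves only by the tool carry_out, never from a script. Its arguments are lists of equal length, an entry for each row: "xyz": the shift along the tool's x, y, z scaled (see below), a list of three; "delta_rot": the turn, a rotation vector about the tool's x, y, z scaled (see below), a list of three. In form: {"xyz": [[tx, ty, tz], ...], "delta_rot": [[ax, ay, az], ...]}. A call has 1 to 12 rows; each row shifts and turns the commanded pose from where the row before left it, along the tool's axes as they then stand; what a row does not reach is not made up. The controller multiplies each number of a shift by 150 mm and each number of a turn by 360 degrees. A row lasts 1/10 s, in which the tool goes at most 50 mm and 8.59 degrees, less where a joint would pass 70% of its speed; a pose out of reach is approached as far as the arm can. A call with a number of a shift or a turn outside -1 to 1 is refused whole. A call with a gripper value outside its range is refused whole. "grip" is the opening, from 0 (shut) to 1 (fully open), set as the call begins (left out, the last holds). The fingers move at their own pace and stop on an object; the grip force is fixed at half the most. Time passes only in rows, so rows that do not move let the fingers close. It gives the time, the measured TCP pose, the force, the opening and the grip force at its end, in the units of the state.
- r.get_state(): the state, without advancing time (a new reading comes with each control period).
- vision.get_image(name): name is "side" or "top"; returns the picture (400x640x3 uint8, red, green, blue); there is no depth.
- vision.camera_params(name): a dict with "vertical_fov" (degrees; the focal length in pixels is half the picture's height over the tangent of half this angle, whatever the lens; pixels are square), "cx", "cy" (the principal point, pixels), "k1" (the pictures are not rectified: a ray, as slopes to the right and down, at radius r is drawn at 1 + k1 r^2 times it, then the intrinsics apply), "rvec" (rotation vector, rad) and "tvec" (3), from world to camera coordinates, as OpenCV has them. Camera axes: x right, y down, z forward; pixel columns grow to the right and rows downward; lengths in m; the calibration is good to about 2 mm. A picture is of the moment at which its call begins. camera_params takes no time and is no camera call.
- workorder.job_done(): hands the job in; it is judged then, once.
Trained networks look in the newest picture that a camera, given by its name, has taken for a name from the list of things; names that differ only in an ending like _2 or _b are one class to them, and where a whole thing is asked for, a point or a joint stands for the part that bears it (a point fixed in the world has none). Each returns a list of dicts, best first, with "confidence" (0 to 1); they miss things now and then, are a little off and sometimes report something else, mostly with a low value. They report only what shows in the picture. A call takes as long as a camera call.
- nets.outline_of(camera, target): "pixels" (400x640 bool, what is visible of it).
- nets.tip_of(camera, target): "xyz" ([x, y, z] in m, in world coordinates, good to about 4 mm: a listed point, or the origin of a listed thing).
The state is a dict: "clock": time; "q": joint angles; "joint_velocities": joint speeds; "tau": joint torques, N m; "position": TCP position; "tool_rot": TCP orientation; "ft_force": force on the tool from outside, world axes, zero at the start; "moment": the same for the moment, N m; "grip_width": finger opening in m; "gripper_force": force on a finger pad.
Only numpy, scipy, OpenCV 4.12 (cv2) and the standard library are available. Lean on these libraries where they do the work, as an engineer would, in place of code of your own. Each camera call takes 0.05 s, during which the arm holds its last target. There are 200 camera calls.

### The job

Put the push-seal lid squarely on the open cream tub so that it sits flush on the rim all round, then press the button in the middle of the lid straight down until it snaps through and stays down by itself. Do not snap the button before the lid is on, and press only as hard as the snap needs: the tub is thin and must never be loaded with more than 25 N. Leave everything else on the table where it is.

Things in the scene. Friction and masses are not known exactly. Their poses are not given: they have to be found in the camera images.
- tub: loose open round white tub (0.42 kg) part-filled with solid caramel cream, 93 mm high, 111 mm across its rim, clear mouth about 100 mm across narrowing slowly downwards. Origin: centre of its underside on the table; z up. It stands either left or right of the bench scale.
- seal_lid: loose round push-seal lid of white plastic (0.2 kg with its button). Origin: centre of its underside; z up. A tapered plug with a dark gasket band (z 0 to 12 mm, 80 to 93 mm across) enters the tub's mouth; the flange (120 mm across, 5 mm thick) then rests on the rim, origin 81 mm above the tub's. Starts plug down on the other side of the scale from the tub.
- lid_grip (a point): middle of the lid's ribbed upright collar, on the lid's axis 26 mm above its origin: the collar is 48 mm across, z 17 to 35 mm from the lid's origin, to be gripped from above (the thin flat lid at the table's front right has none and is not used). A white threaded sleeve, 40 mm across, in the collar carries the button.
- seal_button (a joint): travel in m of the grey round button, 32 mm across, on the lid's axis: 0 up, 0.008 down on a hard stop. Its sleeve is screwed to a different height each time and does not yield: the button's top is 49 to 65 mm above the lid's origin when up; feel for it. It resists up to about 9 N near 2.5 mm, then ever less, nothing at 7 mm; past that it pulls itself down and stays. Let go earlier, it springs up.
- pastry_brush: bystander: pastry brush with wooden handle, 240 mm long, lying. Origin under its middle.
- nozzle_1: bystander: small metal piping nozzle, 28 mm across, 40 mm high, standing.
- spice_jar: bystander: spice jar with screw cap, 44 mm across, 105 mm high, standing behind the place left of the scale.

How it is judged:
By the outcome, as a careful person would: the job done as asked, in the order asked, and still so for the second after the job is handed in, with the robot touching nothing.
It also fails if it takes over 61 s, if anything falls off the work surface, if the arm or the gripper's body presses on something with over 40 N, if the wrist force passes 120 N, or if a joint passes its speed limit or range.

## Working session

There is one attempt and no reset: what is moved stays moved. The work goes in short steps, Python scripts to look and compute and a tool call to move; the robot and the scene stay as the last step left them, time stands still between calls to the robot, and variables do not carry over. Pictures are saved under pics/ and viewed, at most 10 in all, crops included, and the job is handed in when it is done.

Besides the shell and the picture viewer there is one more tool, called after "Call:" by a JSON object that holds its "api" and its "payload". carry_out: Moves the arm, as the interface text tells. Shifts and turns lie within -1 to 1; 1 stands for 150 mm of shift or 360 degrees of turn. Its arguments: {"type":"object","properties":{"xyz":{"type":"array","items":{"type":"array","items":{"type":"number"}}},"delta_rot":{"type":"array","items":{"type":"array","items":{"type":"number"}}},"grip":{"type":"number"}},"required":["xyz","delta_rot"]}

```bash
mkdir -p pics
python3 - <<'E'
from plant import r, vision, workorder, nets
import cv2,numpy as np
s=r.get_state();print({k:np.round(v,3) for k,v in s.items()})
for c in('top','side'):
    im=vision.get_image(c);cv2.imwrite(f'pics/{c}0.png',im[:,:,::-1]);p=vision.camera_params(c)
    print(c,p)
    for t in('tub','seal_lid','lid_grip','spice_jar','nozzle_1','pastry_brush'):
        print(c,t,[(np.round(d['xyz'],4),round(d['confidence'],2)) for d in nets.tip_of(c,t)[:2]])
E
```

```text
{'clock': np.float64(0.0), 'q': array([ 1.229,  0.592,  0.048,  1.61 , -0.033,  0.943, -0.034]), 'joint_velocities': array([ 0.002, -0.   ,  0.   ,  0.002, -0.   , -0.   , -0.001]), 'tau': array([-0.0000e+00, -5.4868e+01,  1.5460e+00, -1.9812e+01,  9.0000e-03,
        9.0000e-03, -0.0000e+00]), 'position': array([ 0.178, -0.702,  0.23 ]), 'tool_rot': array([-3.115e+00, -3.880e-01,  1.000e-03]), 'ft_force': array([ 0.043, -0.394,  0.101]), 'moment': array([-0.03 , -0.049, -0.069]), 'gripper_force': np.float64(0.0), 'grip_width': np.float64(0.086)}
top {'vertical_fov': 47.203368946964694, 'cx': 321.8412230054303, 'cy': 200.43696879199717, 'k1': -0.13536560445637824, 'rvec': array([ 2.11168264, -2.17332248,  0.13424972]), 'tvec': array([-0.11648789,  0.56312109,  0.94786238])}
top tub [(array([ 0.4571, -0.3066,  0.0009]), 0.63)]
top seal_lid [(array([ 0.6244, -0.3553, -0.0017]), 0.74), (array([ 0.4593,  0.1752, -0.0046]), 0.63)]
top lid_grip [(array([0.4614, 0.1761, 0.0284]), 0.77), (array([ 0.5327, -0.4461, -0.0025]), 0.64)]
top spice_jar [(array([0.6559, 0.1079, 0.0049]), 0.86)]
top nozzle_1 [(array([ 0.5354, -0.442 , -0.0011]), 0.51)]
top pastry_brush [(array([ 6.260e-01, -3.564e-01,  3.000e-04]), 0.73)]
side {'vertical_fov': 53.78012628647112, 'cx': 320.18724915380704, 'cy': 200.19495894101254, 'k1': -0.04743880426321379, 'rvec': array([ 2.63809559, -0.22867794,  0.05464566]), 'tvec': array([-0.57383096, -0.01065321,  1.14366029])}
side tub [(array([ 0.4543, -0.3051,  0.0023]), 0.86)]
side seal_lid [(array([4.614e-01, 1.760e-01, 4.000e-04]), 0.82)]
side lid_grip [(array([0.4555, 0.1833, 0.0278]), 0.75)]
side spice_jar [(array([ 0.655 ,  0.1098, -0.0029]), 0.98)]
side nozzle_1 []
side pastry_brush [(array([ 0.6217, -0.3578, -0.0035]), 0.86)]
```

View pics/top0.png

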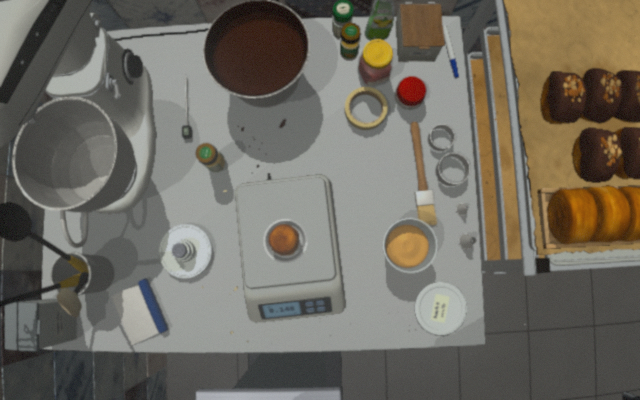

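View pics/side0.png

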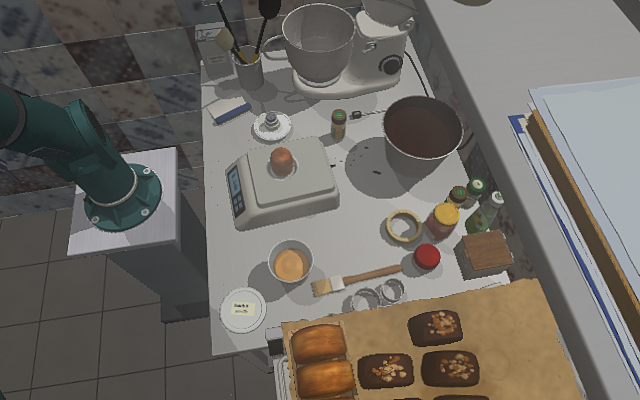

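The top view shows the lid with its collar at (187,251), left of the scale, and the tub at (410,245), right of it, with the decoy thin lid at (440,308). The side view agrees: lid at (272,126), tub at (290,262). The egg on the scale is the tallest thing between them. I'll refine both centres with silhouettes.

```bash
cat > h.py <<'E'
from plant import r, vision, workorder, nets
import cv2,numpy as np
from scipy.optimize import minimize
from scipy.spatial.transform import Rotation as R
def proj(c,P):
    p=vision.camera_params(c);f=200/np.tan(np.radians(p['vertical_fov'])/2)
    X=R.from_rotvec(p['rvec']).apply(P)+p['tvec'];s=X[:,:2]/X[:,2:]
    s=s*(1+p['k1']*(s**2).sum(1,keepdims=True));return s*f+[p['cx'],p['cy']]
def sil(c,x,y,circs):
    t=np.linspace(0,2*np.pi,60);m=np.zeros((400,640),np.uint8)
    for grp in circs:
        P=np.vstack([np.c_[x+q*np.cos(t),y+q*np.sin(t),0*t+z] for q,z in grp])
        h=cv2.convexHull((proj(c,P)*16).astype(np.int32));cv2.fillConvexPoly(m,h,255,cv2.LINE_AA,4)
    return m/255.
def fit(c,mask,circs,x0):
    f=lambda v:np.abs(sil(c,v[0],v[1],circs)-mask).sum()
    o=minimize(f,x0,method='Nelder-Mead',options=dict(initial_simplex=np.array(x0)+[[0,0],[.008,0],[0,.008]],xatol=2e-4))
    return o.x,o.fun/mask.sum()
TUB=lambda z=0:[[(.0555,z+.093),(.0555,z+.085),(.045,z)]]
LID=lambda z=0:[[(.06,z+.012),(.06,z+.017)],[(.024,z+.017),(.024,z+.035)],[(.02,z+.035),(.02,z+.045),(.016,z+.055)]]
def best(c,t,near,circs):
    for d in nets.outline_of(c,t):
        m=d['pixels'];q=proj(c,np.array([[*near,.05]]))[0];yy,xx=np.nonzero(m)
        if np.hypot(xx.mean()-q[0],yy.mean()-q[1])<30: return d['confidence'],m.sum(),*fit(c,m,circs,near)
def go(t):
    s=r.get_state();Q=R.from_rotvec(s['tool_rot']);d=Q.inv().apply(np.array(t)-s['position'])
    print('pos',s['position'].round(4),'tool mm',(d*1e3).round(1),'units',(d/.15).round(4),'tilt',Q.as_matrix()[:,2].round(4))
E
python3 - <<'E'
from h import *
for c in('top','side'):
    vision.get_image(c)
    print(c,'tub',best(c,'tub',[.456,-.306],TUB()));print(c,'lid',best(c,'seal_lid',[.46,.176],LID()))
    print(-R.from_rotvec(vision.camera_params(c)['rvec']).inv().apply(vision.camera_params(c)['tvec']))
go([.5,-.3,.26]);go([.46,.177,.26])
print(R.from_rotvec(r.get_state()['tool_rot']).as_matrix().round(3))
E
```

```text
top tub (0.59, np.int64(2444), array([ 0.45653388, -0.30817133]), np.float64(0.03893167741728442))
top lid (0.95, np.int64(2275), array([0.45906873, 0.17464003]), np.float64(0.048886015944839475))
[ 0.42254003 -0.14451615  1.01473784]
side tub (0.93, np.int64(1647), array([ 0.45509787, -0.30659962]), np.float64(0.13079990952057813))
side lid (0.6, np.int64(913), array([0.45857361, 0.17269392]), np.float64(0.08700040804930953))
[ 0.47276285 -0.64299266  1.00020501]
pos [ 0.1778 -0.7029  0.2313] tool mm [ 411.2 -311.5  -28.7] units [ 2.7411 -2.0769 -0.1913] tilt [ 0.e+00 -1.e-04 -1.e+00]
pos [ 0.1778 -0.7029  0.2313] tool mm [ 489.4 -783.8  -28.7] units [ 3.2627 -5.2252 -0.1916] tilt [ 0.e+00 -1.e-04 -1.e+00]
[[ 0.969  0.245  0.   ]
 [ 0.245 -0.969 -0.   ]
 [-0.     0.    -1.   ]]
```

Call:
{"api": "carry_out", "payload": {"xyz": [[0.24, -0.17, -0.03], [0.24, -0.17, -0.03], [0.24, -0.17, -0.03], [0.24, -0.17, -0.03], [0.24, -0.17, -0.03], [0.24, -0.17, -0.03], [0.24, -0.17, -0.03], [0.24, -0.17, -0.03], [0.24, -0.17, -0.03], [0.24, -0.17, -0.03], [0.24, -0.17, -0.03], [0.24, -0.17, -0.03]], "delta_rot": [[0, 0, 0], [0, 0, 0], [0, 0, 0], [0, 0, 0], [0, 0, 0], [0, 0, 0], [0, 0, 0], [0, 0, 0], [0, 0, 0], [0, 0, 0], [0, 0, 0], [0, 0, 0]], "grip": 0.72}}

```text
clock: 2.2
position: [0.5226, -0.2988, 0.2858]
tool_rot: [3.117, 0.388, 0.001]
ft_force: [1.9, -0.0, 0.4]
grip_width: 0.0614
gripper_force: 0.0
```

```bash
python3 -c "
from h import *
go([.459,.1745,.20]);s=r.get_state();print(s['clock'],s['q'].round(2),s['grip_width'])"
```

```text
pos [ 0.5226 -0.2988  0.2858] tool mm [  54.4 -474.5   85.6] units [ 0.3627 -3.1635  0.5704] tilt [ 5.e-04 -4.e-04 -1.e+00]
2.2 [ 0.47  0.38 -0.03  1.84  0.01  0.92 -0.89] 0.06140803220921619
```

Call:
{"api": "carry_out", "payload": {"xyz": [[0.03, -0.264, 0.04], [0.03, -0.264, 0.04], [0.03, -0.264, 0.04], [0.03, -0.264, 0.04], [0.03, -0.264, 0.04], [0.03, -0.264, 0.04], [0.03, -0.264, 0.04], [0.03, -0.264, 0.04], [0.03, -0.264, 0.04], [0.03, -0.264, 0.04], [0.03, -0.264, 0.04], [0.03, -0.264, 0.13]], "delta_rot": [[0, 0, 0], [0, 0, 0], [0, 0, 0], [0, 0, 0], [0, 0, 0], [0, 0, 0], [0, 0, 0], [0, 0, 0], [0, 0, 0], [0, 0, 0], [0, 0, 0], [0, 0, 0]]}}

```text
clock: 3.4
position: [0.4587, 0.1759, 0.2011]
tool_rot: [-3.116, -0.387, -0.008]
ft_force: [1.3, 0.6, 0.3]
grip_width: 0.0613
gripper_force: 0.0
```

Call:
{"api": "carry_out", "payload": {"xyz": [[0, 0, 0], [0, 0, 0], [0, 0, 0]], "delta_rot": [[0, 0, 0], [0, 0, 0], [0, 0, 0]]}}

```text
clock: 3.7
position: [0.4577, 0.1726, 0.2]
tool_rot: [3.117, 0.386, 0.0]
ft_force: [-0.0, -0.1, -0.7]
grip_width: 0.0616
gripper_force: 0.0
```

```bash
python3 -c "
from h import *
go([.459,.1745,.07]);s=r.get_state();print(s['clock'],s['q'].round(2),s['grip_width'],s['ft_force'])"
```

```text
pos [0.4577 0.1726 0.2   ] tool mm [  1.7  -1.7 130. ] units [ 0.0113 -0.011   0.8667] tilt [ 3.e-04 -7.e-04 -1.e+00]
3.7 [-0.31  0.35 -0.18  2.15  0.1   0.65 -1.89] 0.061623082759806026 [-0.00535371 -0.14558705 -0.69182684]
```

Call:
{"api": "carry_out", "payload": {"xyz": [[0.011, -0.011, 0.2], [0, 0, 0.25], [0, 0, 0.25], [0, 0, 0.2], [0, 0, 0.1], [0, 0, 0.05], [0, 0, 0], [0, 0, 0]], "delta_rot": [[0, 0, 0], [0, 0, 0], [0, 0, 0], [0, 0, 0], [0, 0, 0], [0, 0, 0], [0, 0, 0], [0, 0, 0]]}}

```text
clock: 4.5
position: [0.4595, 0.1752, 0.0431]
tool_rot: [-3.118, -0.386, -0.002]
ft_force: [-0.2, 0.8, 0.7]
grip_width: 0.0619
gripper_force: 0.0
```

```bash
python3 -c "
from h import *
im=vision.get_image('top');a=cv2.resize(im[190:310,110:270],None,fx=4,fy=4,interpolation=3)
im=vision.get_image('side');b=cv2.resize(im[70:190,190:350],None,fx=4,fy=4,interpolation=3)
cv2.imwrite('pics/g1.png',cv2.resize(np.hstack([a,b]),(800,300))[:,:,::-1])
go([.459,.1745,.02])"
```

```text
pos [0.4595 0.1757 0.0434] tool mm [-0.8  1.  23.4] units [-0.0052  0.0068  0.1558] tilt [ 2.1e-03  8.0e-04 -1.0e+00]
```

View pics/g1.png

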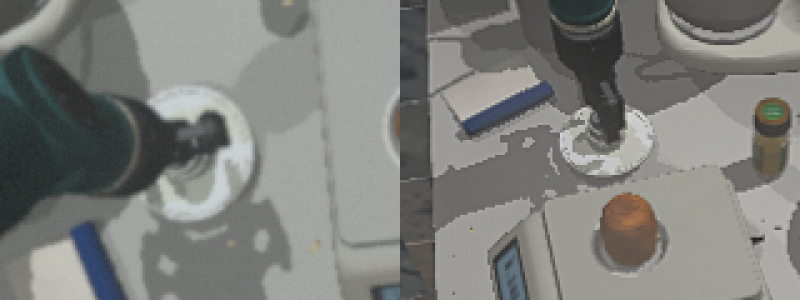

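The crops show the fingers straddling the collar: gripper at about (205,130) in the left crop and (605,120) in the right. I'll feel downwards for the flange.

Call:
{"api": "carry_out", "payload": {"xyz": [[0, 0, 0.05], [0, 0, 0.05], [0, 0, 0.02], [0, 0, 0], [0, 0, 0]], "delta_rot": [[0, 0, 0], [0, 0, 0], [0, 0, 0], [0, 0, 0], [0, 0, 0]]}}

```text
clock: 5.1
position: [0.4584, 0.1757, 0.0241]
tool_rot: [3.117, 0.389, -0.001]
ft_force: [0.3, -0.1, 0.0]
grip_width: 0.0617
gripper_force: 0.0
```

Call:
{"api": "carry_out", "payload": {"xyz": [[0, 0, 0.015], [0, 0, 0], [0, 0, 0]], "delta_rot": [[0, 0, 0], [0, 0, 0], [0, 0, 0]]}}

```text
clock: 5.4
position: [0.4586, 0.1757, 0.0221]
tool_rot: [-3.118, -0.388, -0.0]
ft_force: [-0.2, 0.4, 0.0]
grip_width: 0.0617
gripper_force: 0.0
```

Call:
{"api": "carry_out", "payload": {"xyz": [[0, 0, 0.015], [0, 0, 0], [0, 0, 0]], "delta_rot": [[0, 0, 0], [0, 0, 0], [0, 0, 0]]}}

```text
clock: 5.7
position: [0.4585, 0.1756, 0.0197]
tool_rot: [3.117, 0.388, -0.0]
ft_force: [0.2, 0.1, 0.2]
grip_width: 0.0615
gripper_force: 0.0
```

Call:
{"api": "carry_out", "payload": {"xyz": [[0, 0, 0.018], [0, 0, 0], [0, 0, 0]], "delta_rot": [[0, 0, 0], [0, 0, 0], [0, 0, 0]]}}

```text
clock: 6.0
position: [0.4584, 0.1756, 0.017]
tool_rot: [3.117, 0.388, -0.0]
ft_force: [-0.1, 0.3, -0.1]
grip_width: 0.0615
gripper_force: 0.0
```

Call:
{"api": "carry_out", "payload": {"xyz": [[0, 0, 0], [0, 0, 0], [0, 0, 0], [0, 0, 0], [0, 0, 0], [0, 0, 0], [0, 0, 0], [0, 0, 0]], "delta_rot": [[0, 0, 0], [0, 0, 0], [0, 0, 0], [0, 0, 0], [0, 0, 0], [0, 0, 0], [0, 0, 0], [0, 0, 0]], "grip": 0.3}}

```text
clock: 6.8
position: [0.4585, 0.1756, 0.0176]
tool_rot: [3.117, 0.388, 0.0]
ft_force: [-0.7, 0.1, 5.4]
grip_width: 0.0459
gripper_force: 60.6
```

Call:
{"api": "carry_out", "payload": {"xyz": [[0, 0, -0.03], [0, 0, -0.05], [0, 0, -0.1], [0, 0, -0.2], [0, 0, -0.3], [0, 0, -0.3], [0, 0, -0.3], [0, 0, -0.2], [0, 0, 0], [0, 0, 0], [0, 0, 0]], "delta_rot": [[0, 0, 0], [0, 0, 0], [0, 0, 0], [0, 0, 0], [0, 0, 0], [0, 0, 0], [0, 0, 0], [0, 0, 0], [0, 0, 0], [0, 0, 0], [0, 0, 0]]}}

```text
clock: 7.9
position: [0.457, 0.1749, 0.2377]
tool_rot: [3.116, 0.388, -0.005]
ft_force: [-0.1, 0.8, -2.1]
grip_width: 0.0459
gripper_force: 61.9
```

```bash
python3 -c "
from h import *
s=r.get_state();z=s['position'][2]-.017;p=s['position']
for c in('top','side'):
    im=vision.get_image(c);q=proj(c,p[None])[0].astype(int);print(c,q)
    cv2.imwrite('pics/l_'+c+'.png',cv2.resize(im[max(q[1]-60,0):q[1]+60,max(q[0]-80,0):q[0]+80],(640,480),interpolation=3)[:,:,::-1])
    print(best(c,'seal_lid',list(p[:2]),LID(z)))
a=cv2.imread('pics/l_top.png');b=cv2.imread('pics/l_side.png');cv2.imwrite('pics/l.png',cv2.resize(np.hstack([a,b]),(800,300)))
go([.456,-.3075,.25]);print(s['ft_force'],s['moment'],s['grip_width'])"
```

```text
top [144 248]
(0.95, np.int64(2195), array([0.45777963, 0.17413852]), np.float64(0.7056197239715931))
side [262  71]
None
pos [0.4577 0.1753 0.2377] tool mm [-120.2  467.7  -11.8] units [-0.8012  3.1177 -0.0783] tilt [-0.003  -0.0012 -1.    ]
[-0.0627042   0.76056252 -2.07149414] [-0.02940887  0.00350037  0.00278939] 0.045873041300709974
```

View pics/l.png

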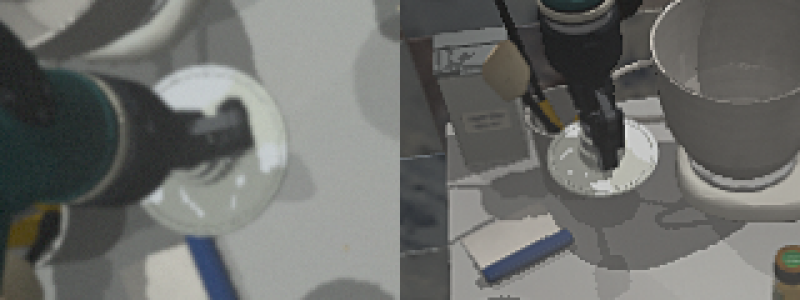

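The lid hangs level in the grip, at about (215,150) and (602,155) in the crops, with its weight reading 2.1 N. Carrying it to the tub.

Call:
{"api": "carry_out", "payload": {"xyz": [[-0.033, 0.13, -0.01], [-0.067, 0.26, -0.01], [-0.067, 0.26, 0], [-0.067, 0.26, 0], [-0.067, 0.26, 0], [-0.067, 0.26, 0], [-0.067, 0.26, 0], [-0.067, 0.26, 0], [-0.067, 0.26, 0], [-0.067, 0.26, 0], [-0.067, 0.26, 0], [-0.067, 0.26, 0]], "delta_rot": [[0, 0, 0], [0, 0, 0], [0, 0, 0], [0, 0, 0], [0, 0, 0], [0, 0, 0], [0, 0, 0], [0, 0, 0], [0, 0, 0], [0, 0, 0], [0, 0, 0], [0, 0, 0]]}}

```text
clock: 9.3
position: [0.4561, -0.2888, 0.2412]
tool_rot: [-3.116, -0.389, 0.002]
ft_force: [1.1, 0.5, -2.0]
grip_width: 0.0457
gripper_force: 61.9
```

Call:
{"api": "carry_out", "payload": {"xyz": [[-0.03, 0.13, 0], [0, 0, 0], [0, 0, 0], [0, 0, 0], [0, 0, 0]], "delta_rot": [[0, 0, 0], [0, 0, 0], [0, 0, 0], [0, 0, 0], [0, 0, 0]]}}

```text
clock: 9.8
position: [0.4572, -0.3056, 0.2418]
tool_rot: [-3.116, -0.392, 0.001]
ft_force: [0.8, -0.3, -2.2]
grip_width: 0.0457
gripper_force: 62.0
```

```bash
python3 -c "
from h import *
s=r.get_state();print(s['clock'],s['q'].round(2),s['ft_force'],s['grip_width'])
go([.456,-.3075,.13])
p=s['position'];z=p[2]-.017
for c in('top','side'):
    im=vision.get_image(c);cv2.imwrite('pics/c_'+c+'.png',im[:,:,::-1])
    for d in nets.outline_of(c,'seal_lid')[:2]:
        m=d['pixels'];h=cv2.convexHull(np.argwhere(m)[:,::-1].astype(np.int32));mm=np.zeros((400,640),np.uint8);cv2.fillConvexPoly(mm,h,1)
        print(c,d['confidence'],m.sum(),fit(c,mm,LID(z)[:1],list(p[:2])))
"
```

```text
9.8 [ 0.52  0.36 -0.02  1.99  0.01  0.79 -0.82] [ 0.77835982 -0.33965427 -2.23116904] 0.04566990093268842
pos [ 0.4572 -0.3056  0.2418] tool mm [ -1.6   1.6 111.8] units [-0.0107  0.0109  0.7452] tilt [-6.0e-04  1.1e-03 -1.0e+00]
top 0.68 1657 (array([ 0.45754388, -0.30386631]), np.float64(0.43064147924382556))
side 0.59 1552 (array([ 0.45716142, -0.30671685]), np.float64(0.14279383072454557))
```

Call:
{"api": "carry_out", "payload": {"xyz": [[-0.01, 0.01, 0.2], [0, 0, 0.25], [0, 0, 0.2], [0, 0, 0.1], [0, 0, 0], [0, 0, 0], [0, 0, 0]], "delta_rot": [[0, 0, 0], [0, 0, 0], [0, 0, 0], [0, 0, 0], [0, 0, 0], [0, 0, 0], [0, 0, 0]]}}

```text
clock: 10.7
position: [0.457, -0.3098, 0.1309]
tool_rot: [3.116, 0.388, 0.003]
ft_force: [0.0, -0.9, -1.1]
grip_width: 0.0457
gripper_force: 62.0
```

```bash
python3 -c "
from h import *
go([.456,-.3075,.1105])
a=vision.get_image('top')[185:305,330:490];b=vision.get_image('side')[190:310,210:370]
cv2.imwrite('pics/n.png',cv2.resize(np.hstack([a,b]),(800,300),interpolation=3)[:,:,::-1])"
```

```text
pos [ 0.457  -0.3098  0.1309] tool mm [-0.4 -2.5 20.4] units [-0.0028 -0.017   0.1357] tilt [ 0.0023 -0.0014 -1.    ]
```

View pics/n.png

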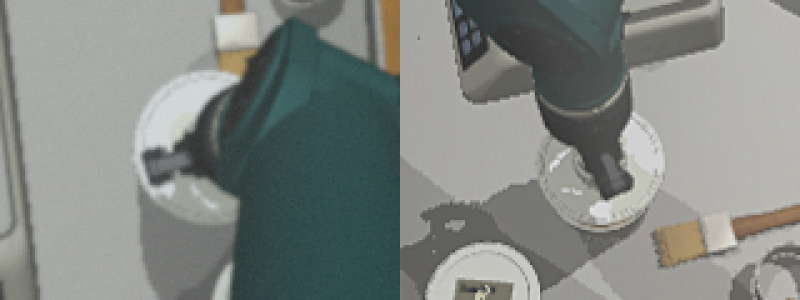

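The lid hovers centred over the tub, at about (185,145) and (600,170) in the crops, with the tub's rim just showing below it. Lowering gently.

Call:
{"api": "carry_out", "payload": {"xyz": [[-0.003, -0.015, 0.03], [0, 0, 0.05], [0, 0, 0.03], [0, 0, 0], [0, 0, 0], [0, 0, 0]], "delta_rot": [[0, 0, 0], [0, 0, 0], [0, 0, 0], [0, 0, 0], [0, 0, 0], [0, 0, 0]]}}

```text
clock: 11.4
position: [0.455, -0.3073, 0.1131]
tool_rot: [3.117, 0.388, 0.0]
ft_force: [0.3, -0.6, -2.8]
grip_width: 0.0458
gripper_force: 62.0
```

Call:
{"api": "carry_out", "payload": {"xyz": [[0, 0, 0.02], [0, 0, 0.02], [0, 0, 0], [0, 0, 0]], "delta_rot": [[0, 0, 0], [0, 0, 0], [0, 0, 0], [0, 0, 0]]}}

```text
clock: 11.8
position: [0.4548, -0.3071, 0.1069]
tool_rot: [-3.117, -0.388, 0.0]
ft_force: [0.1, 0.3, -1.8]
grip_width: 0.046
gripper_force: 62.0
```

Call:
{"api": "carry_out", "payload": {"xyz": [[0, 0, 0.015], [0, 0, 0.01], [0, 0, 0], [0, 0, 0]], "delta_rot": [[0, 0, 0], [0, 0, 0], [0, 0, 0], [0, 0, 0]]}}

```text
clock: 12.2
position: [0.4549, -0.3072, 0.1033]
tool_rot: [-3.117, -0.388, 0.0]
ft_force: [0.1, -0.6, -2.8]
grip_width: 0.0459
gripper_force: 62.0
```

Call:
{"api": "carry_out", "payload": {"xyz": [[0, 0, 0.01], [0, 0, 0], [0, 0, 0]], "delta_rot": [[0, 0, 0], [0, 0, 0], [0, 0, 0]]}}

```text
clock: 12.5
position: [0.4549, -0.3072, 0.1018]
tool_rot: [-3.117, -0.388, 0.0]
ft_force: [0.4, 0.9, -1.6]
grip_width: 0.0459
gripper_force: 62.0
```

Call:
{"api": "carry_out", "payload": {"xyz": [[0, 0, 0.01], [0, 0, 0], [0, 0, 0]], "delta_rot": [[0, 0, 0], [0, 0, 0], [0, 0, 0]]}}

```text
clock: 12.8
position: [0.4549, -0.3072, 0.1003]
tool_rot: [-3.117, -0.388, 0.0]
ft_force: [-0.6, 0.9, -2.1]
grip_width: 0.0459
gripper_force: 62.0
```

Call:
{"api": "carry_out", "payload": {"xyz": [[0, 0, 0.007], [0, 0, 0], [0, 0, 0]], "delta_rot": [[0, 0, 0], [0, 0, 0], [0, 0, 0]]}}

```text
clock: 13.1
position: [0.4549, -0.3072, 0.0993]
tool_rot: [-3.117, -0.388, 0.0]
ft_force: [1.0, 0.9, -2.3]
grip_width: 0.0456
gripper_force: 62.0
```

Call:
{"api": "carry_out", "payload": {"xyz": [[0, 0, 0.005], [0, 0, 0], [0, 0, 0]], "delta_rot": [[0, 0, 0], [0, 0, 0], [0, 0, 0]]}}

```text
clock: 13.4
position: [0.4549, -0.3072, 0.0985]
tool_rot: [-3.118, -0.388, 0.0]
ft_force: [-0.6, 0.2, -1.8]
grip_width: 0.0459
gripper_force: 62.0
```

Call:
{"api": "carry_out", "payload": {"xyz": [[0, 0, 0.005], [0, 0, 0], [0, 0, 0]], "delta_rot": [[0, 0, 0], [0, 0, 0], [0, 0, 0]]}}

```text
clock: 13.7
position: [0.455, -0.3072, 0.0983]
tool_rot: [3.117, 0.388, 0.0]
ft_force: [-1.0, 1.3, 4.7]
grip_width: 0.0457
gripper_force: 62.6
```

Call:
{"api": "carry_out", "payload": {"xyz": [[0, 0, 0.003], [0, 0, 0], [0, 0, 0]], "delta_rot": [[0, 0, 0], [0, 0, 0], [0, 0, 0]]}}

```text
clock: 14.0
position: [0.455, -0.3072, 0.0983]
tool_rot: [3.117, 0.388, 0.0]
ft_force: [-2.6, 0.9, 7.9]
grip_width: 0.046
gripper_force: 63.1
```

Contact at the expected seating height. I'll ease off, open, and rise.

Call:
{"api": "carry_out", "payload": {"xyz": [[0, 0, -0.003], [0, 0, 0], [0, 0, 0]], "delta_rot": [[0, 0, 0], [0, 0, 0], [0, 0, 0]]}}

```text
clock: 14.3
position: [0.455, -0.3073, 0.0983]
tool_rot: [3.117, 0.388, 0.0]
ft_force: [-1.3, 1.5, 6.5]
grip_width: 0.0461
gripper_force: 62.7
```

Call:
{"api": "carry_out", "payload": {"xyz": [[0, 0, 0], [0, 0, 0], [0, 0, 0], [0, 0, 0], [0, 0, 0]], "delta_rot": [[0, 0, 0], [0, 0, 0], [0, 0, 0], [0, 0, 0], [0, 0, 0]], "grip": 0.75}}

```text
clock: 14.8
position: [0.4549, -0.3072, 0.0977]
tool_rot: [-3.117, -0.388, 0.0]
ft_force: [-0.2, -0.2, -0.2]
grip_width: 0.0638
gripper_force: 0.0
```

Call:
{"api": "carry_out", "payload": {"xyz": [[0, 0, -0.03], [0, 0, -0.07], [0, 0, -0.15], [0, 0, -0.25], [0, 0, -0.25], [0, 0, 0], [0, 0, 0]], "delta_rot": [[0, 0, 0], [0, 0, 0], [0, 0, 0], [0, 0, 0], [0, 0, 0], [0, 0, 0], [0, 0, 0]]}}

```text
clock: 15.5
position: [0.4555, -0.3076, 0.212]
tool_rot: [3.116, 0.388, 0.004]
ft_force: [-0.2, -0.2, 0.2]
grip_width: 0.0642
gripper_force: 0.0
```

Call:
{"api": "carry_out", "payload": {"xyz": [[0.25, 0.12, -0.1], [0.25, 0.12, -0.1], [0.25, 0.12, -0.1], [0.25, 0.12, 0], [0, 0, 0], [0, 0, 0], [0, 0, 0]], "delta_rot": [[0, 0, 0], [0, 0, 0], [0, 0, 0], [0, 0, 0], [0, 0, 0], [0, 0, 0], [0, 0, 0]], "grip": 0}}

```text
clock: 16.2
position: [0.6157, -0.34, 0.2536]
tool_rot: [-3.116, -0.387, 0.006]
ft_force: [-0.7, 0.0, 0.4]
grip_width: 0.0006
gripper_force: 0.0
```

```bash
python3 -c "
from h import *
s=r.get_state();print(s['clock'],s['ft_force'],s['grip_width'])
I=[]
for c in('top','side'):
    I.append(vision.get_image(c));print(c,best(c,'seal_lid',[.456,-.3075],LID(.081)))
    for t in('lid_grip','tub'):print(t,[(d['xyz'].round(4) if hasattr(d['xyz'],'round') else d['xyz'],d['confidence']) for d in nets.tip_of(c,t)[:2]])
a=I[0][185:305,330:490];b=I[1][190:310,210:370]
cv2.imwrite('pics/p.png',cv2.resize(np.hstack([a,b]),(800,300),interpolation=3)[:,:,::-1])
go([.456,-.3075,.18])"
```

```text
16.2 [-7.27662461e-01  6.56785678e-04  3.97803126e-01] 0.0006231032840361829
top (0.96, np.int64(2421), array([ 0.45698035, -0.30793024]), np.float64(0.21030039442460172))
lid_grip [([0.4578, -0.3078, 0.1077], 0.71)]
tub []
side (0.72, np.int64(1773), array([ 0.4543029 , -0.30733879]), np.float64(0.11049401147938025))
lid_grip [([0.4532, -0.2995, 0.1076], 0.81)]
tub [([0.4535, -0.3068, -0.0021], 0.54)]
pos [ 0.6177 -0.3403  0.2555] tool mm [-148.7  -71.4   75.5] units [-0.9914 -0.4758  0.5035] tilt [ 1.e-04 -1.e-04 -1.e+00]
```

View pics/p.png

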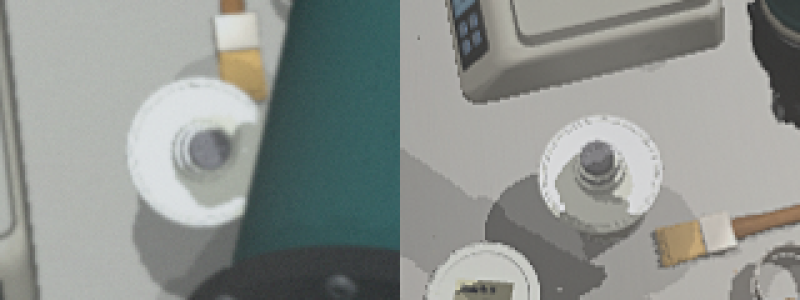

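The lid sits evenly on the tub with the grey button up, at (210,150) and (597,155) in the crops. Now to feel for the button with the fingers shut.

Call:
{"api": "carry_out", "payload": {"xyz": [[-0.25, -0.12, 0], [-0.25, -0.12, 0.1], [-0.25, -0.12, 0.1], [-0.247, -0.12, 0.2], [0, 0, 0.2], [0, 0, 0], [0, 0, 0], [0, 0, 0], [0, 0, 0]], "delta_rot": [[0, 0, 0], [0, 0, 0], [0, 0, 0], [0, 0, 0], [0, 0, 0], [0, 0, 0], [0, 0, 0], [0, 0, 0], [0, 0, 0]]}}

```text
clock: 17.5
position: [0.4583, -0.308, 0.1674]
tool_rot: [3.115, 0.389, 0.005]
ft_force: [0.8, -0.0, -0.3]
grip_width: 0.0001
gripper_force: 0.0
```

```bash
python3 -c "
from h import *
go([.455,-.3073,.148]);print(r.get_state()['ft_force'])"
```

```text
pos [ 0.4583 -0.308   0.1674] tool mm [-3.1 -1.5 19.4] units [-0.0206 -0.0101  0.1291] tilt [ 0.0034 -0.0017 -1.    ]
[ 0.78532689 -0.03880107 -0.28637181]
```

Call:
{"api": "carry_out", "payload": {"xyz": [[-0.02, -0.01, 0.05], [0, 0, 0.05], [0, 0, 0.02], [0, 0, 0], [0, 0, 0], [0, 0, 0]], "delta_rot": [[0, 0, 0], [0, 0, 0], [0, 0, 0], [0, 0, 0], [0, 0, 0], [0, 0, 0]]}}

```text
clock: 18.1
position: [0.453, -0.3066, 0.1479]
tool_rot: [3.117, 0.388, 0.0]
ft_force: [-0.7, 0.7, 0.0]
grip_width: 0.0003
gripper_force: 0.0
```

```bash
python3 -c "
from h import *
go([.455,-.3073,.146]);print(r.get_state()['ft_force'])"
```

```text
pos [ 0.453  -0.3066  0.1479] tool mm [1.8 1.1 1.9] units [0.0117 0.0076 0.0129] tilt [ 2.e-04 -1.e-04 -1.e+00]
[-0.73472942  0.68495291  0.03423906]
```

Probing downward, 1.5 mm per row with readings.

Call:
{"api": "carry_out", "payload": {"xyz": [[0.012, 0.008, 0], [0, 0, 0.01], [0, 0, 0.01], [0, 0, 0], [0, 0, 0]], "delta_rot": [[0, 0, 0], [0, 0, 0], [0, 0, 0], [0, 0, 0], [0, 0, 0]]}}

```text
clock: 18.6
position: [0.4548, -0.3072, 0.1448]
tool_rot: [-3.117, -0.388, 0.0]
ft_force: [-0.7, 1.1, -0.4]
grip_width: -0.0
gripper_force: 0.0
```

Call:
{"api": "carry_out", "payload": {"xyz": [[0, 0, 0.01], [0, 0, 0], [0, 0, 0]], "delta_rot": [[0, 0, 0], [0, 0, 0], [0, 0, 0]]}}

```text
clock: 18.9
position: [0.4548, -0.3072, 0.1433]
tool_rot: [-3.117, -0.388, 0.0]
ft_force: [-0.4, 0.5, -0.1]
grip_width: -0.0001
gripper_force: 0.0
```

Call:
{"api": "carry_out", "payload": {"xyz": [[0, 0, 0.01], [0, 0, 0], [0, 0, 0]], "delta_rot": [[0, 0, 0], [0, 0, 0], [0, 0, 0]]}}

```text
clock: 19.2
position: [0.4551, -0.3074, 0.1421]
tool_rot: [3.117, 0.388, 0.0]
ft_force: [0.1, 0.2, 2.3]
grip_width: 0.0002
gripper_force: 1.2
```

Call:
{"api": "carry_out", "payload": {"xyz": [[0, 0, 0.01], [0, 0, 0], [0, 0, 0]], "delta_rot": [[0, 0, 0], [0, 0, 0], [0, 0, 0]]}}

```text
clock: 19.5
position: [0.4551, -0.3074, 0.1409]
tool_rot: [3.117, 0.388, 0.001]
ft_force: [-1.4, 0.4, 7.1]
grip_width: -0.0002
gripper_force: 3.4
```

Call:
{"api": "carry_out", "payload": {"xyz": [[0, 0, 0.01], [0, 0, 0], [0, 0, 0]], "delta_rot": [[0, 0, 0], [0, 0, 0], [0, 0, 0]]}}

```text
clock: 19.8
position: [0.4551, -0.3073, 0.1396]
tool_rot: [3.117, 0.388, 0.001]
ft_force: [-1.5, 1.1, 9.1]
grip_width: 0.0004
gripper_force: 4.1
```

Call:
{"api": "carry_out", "payload": {"xyz": [[0, 0, 0.01], [0, 0, 0], [0, 0, 0]], "delta_rot": [[0, 0, 0], [0, 0, 0], [0, 0, 0]]}}

```text
clock: 20.1
position: [0.4551, -0.3073, 0.1379]
tool_rot: [3.117, 0.388, 0.001]
ft_force: [-1.6, 1.2, 6.9]
grip_width: 0.0
gripper_force: 3.1
```

Call:
{"api": "carry_out", "payload": {"xyz": [[0, 0, 0.007], [0, 0, 0], [0, 0, 0]], "delta_rot": [[0, 0, 0], [0, 0, 0], [0, 0, 0]]}}

```text
clock: 20.4
position: [0.455, -0.3072, 0.1363]
tool_rot: [3.117, 0.388, 0.0]
ft_force: [0.5, -0.4, 3.3]
grip_width: 0.0
gripper_force: 1.3
```

Call:
{"api": "carry_out", "payload": {"xyz": [[0, 0, 0.004], [0, 0, 0], [0, 0, 0]], "delta_rot": [[0, 0, 0], [0, 0, 0], [0, 0, 0]]}}

```text
clock: 20.7
position: [0.4545, -0.3071, 0.1353]
tool_rot: [-3.117, -0.388, 0.001]
ft_force: [-0.5, -0.5, -0.1]
grip_width: 0.0003
gripper_force: 0.0
```

Call:
{"api": "carry_out", "payload": {"xyz": [[0, 0, 0.003], [0, 0, 0], [0, 0, 0]], "delta_rot": [[0, 0, 0], [0, 0, 0], [0, 0, 0]]}}

```text
clock: 21.0
position: [0.4548, -0.3072, 0.1351]
tool_rot: [-3.117, -0.388, 0.0]
ft_force: [1.4, -1.4, 0.0]
grip_width: -0.0003
gripper_force: 0.0
```

Force dropped to zero. I'll back off, then re-approach to 0.139, where an unsnapped button would push back.

Call:
{"api": "carry_out", "payload": {"xyz": [[0, 0, -0.03], [0, 0, -0.03], [0, 0, 0], [0, 0, 0], [0, 0, 0.02], [0, 0, 0.015], [0, 0, 0], [0, 0, 0]], "delta_rot": [[0, 0, 0], [0, 0, 0], [0, 0, 0], [0, 0, 0], [0, 0, 0], [0, 0, 0], [0, 0, 0], [0, 0, 0]]}}

```text
clock: 21.8
position: [0.4547, -0.3072, 0.1387]
tool_rot: [-3.117, -0.388, 0.001]
ft_force: [-0.5, -0.8, 0.7]
grip_width: -0.0001
gripper_force: 0.0
```

Call:
{"api": "carry_out", "payload": {"xyz": [[0, 0, -0.05], [0, 0, -0.15], [0, 0, -0.25], [0, 0, -0.25], [0.25, 0.12, 0], [0.25, 0.12, 0], [0.25, 0.12, 0], [0.25, 0.12, 0], [0.2, 0.1, 0], [0, 0, 0], [0, 0, 0]], "delta_rot": [[0, 0, 0], [0, 0, 0], [0, 0, 0], [0, 0, 0], [0, 0, 0], [0, 0, 0], [0, 0, 0], [0, 0, 0], [0, 0, 0], [0, 0, 0], [0, 0, 0]]}}

```text
clock: 22.9
position: [0.6508, -0.3471, 0.2438]
tool_rot: [-3.117, -0.389, 0.001]
ft_force: [-0.4, 0.8, -0.5]
grip_width: 0.0003
gripper_force: 0.0
```

```bash
python3 -c "
from h import *
I=[]
for c in('top','side'):
    I.append(vision.get_image(c));print(c,best(c,'seal_lid',[.456,-.3075],LID(.081)))
a=I[0][185:305,330:490];b=I[1][190:310,210:370]
cv2.imwrite('pics/f.png',cv2.resize(np.hstack([a,b]),(800,300),interpolation=3)[:,:,::-1])"
```

```text
top (0.68, np.int64(1892), array([ 0.45777468, -0.30262344]), np.float64(0.5495191311196783))
side (0.75, np.int64(1869), array([ 0.45506883, -0.30747852]), np.float64(0.05903544938574681))
```

View pics/f.png

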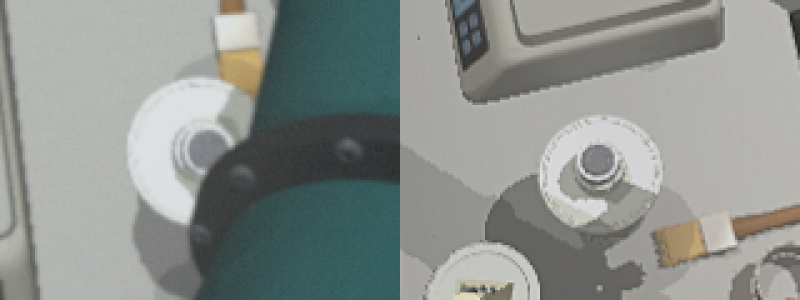

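The button is visibly lower in its sleeve, at (598,160) in the right crop. The lid is flush and centred, and the robot is clear.

```bash
python3 -c "
from plant import workorder
print(workorder.job_done())"
```

```text
the job is handed in; nothing more can be done
None
```

The lid is seated flush on the tub, the button is snapped down and staying down (peak press about 9 N, and no push-back when re-felt), and the job is handed in at about 23 s.

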